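# Rewind the dosing drive and take out its spent cartridge

## Task

Wind the rewind crank of the dosing drive clockwise (seen from above) until its heavy drag suddenly drops away, which frees the cartridge lock; stop there, within half a turn, so that the overrun pin in the end of the drive is not pushed out. Then lift the freed cartridge straight up out of its well, without ever hauling on it while it is still locked, and set it down gently, standing upright, in the empty tray, leaving the other things on the bench alone.

Things in the scene. Friction and masses are not known exactly. Their poses are not given: they have to be found in the camera images.
- drive: Dosing drive: fixed black box, 150 (x) by 285 (y) by 90 mm high, dark grey top plate. The origin is on its underside; the box spans x -75 to 75, y -165 to 120 mm in its frame. The cartridge well (47 by 43 mm, floor 30 mm above the bench) opens in the top at x 0, y -70; the crank axis is at x 0, y 65.
- crank_axis (a point): Centre of the crank at the top plate; z up is the axis. Inside, unseen, the crank draws a rack past a spring-loaded lock that drags on it and holds the cartridge; when the rack's tail runs off the lock the drag ends and, within a sixth of a turn more, the lock springs clear. How far it has to go differs every time, from 1.1 to 3.8 turns, and cannot be seen.
- crank (a joint): Angle of the rewind crank (rad), 0 at the start, growing clockwise seen from above; it does not turn back past the start. The knob circles the axis at a radius of 45 mm. Before the drop it takes about 6 to 10 N at the knob to turn, evenly, afterwards about 1 N. Some 0.6 turn after the drop the rack meets the overrun pin, which is hardly felt.
- knob: Black upright crank knob, round, 20 mm across, 38 mm tall, spinning freely on its arm; the origin is at the centre of its foot (22 mm above the drive's top plate, just above the 14 mm wide steel crank arm), z up. It can be held from above with a fixed hand orientation all the way round; a light grip (under about 30 N) can slip off.
- overrun_pin (a joint): Overrun pin, 10 mm steel pin in the drive's +y end face: 0 = as found, almost flush; it is pushed outwards (m, up to 0.02) if the crank is wound on too far after the lock has let go. Tripped at more than 0.003.
- cartridge: Spent cartridge: upright block 44 (x) by 40 (y) by 110 mm tall, about 0.25 kg, white above, grey below, flat 6 mm cap on top; the origin is at the centre of its underside, which stands on the floor of the well, so that its top 50 mm show above the drive. 1.5 mm play all round in the well. Its groove, 24 to 38 mm above its underside, takes the lock. Lift it by 60 mm or more to clear the drive.
- tray: Empty grey open tray, fixed, 120 (x) by 100 (y) by 35 mm high, walls and floor 4 mm; the origin is at the centre of its underside.
- bottle: Amber bottle, 56 mm across, 130 mm tall; leave alone. Origin under its centre.
- beaker: Small glass beaker, 66 mm across, 85 mm tall; leave alone. Origin under its centre.
- mouse: Black computer mouse, 95 by 58 by 33 mm; leave alone. Origin under its centre.
There are look-alikes about, which are no part of the job. Of the things shaped like the cartridge, the white one is meant. Of the things that look like the tray, take the one that is nearest to the robot's base at the start.

How it is judged:
By the outcome, as a careful person would: the job done as asked, in the order asked, and still so for the second after the job is handed in, with the robot touching nothing.
It also fails if it takes over 72 s, if anything falls off the work surface, if the arm or the gripper's body presses on something with over 40 N, if the wrist force passes 120 N, or if a joint passes its speed limit or range.

## Robot

A 6-joint arm with a two-finger parallel gripper is mounted at the origin on the work surface. World frame = base frame: x ahead of the robot, y to its left, z up, the work surface at z = 0. Lengths are in m, angles in degrees, forces in N, time in s.
With the tool pointing down it reaches from about 0.375 to 0.9 m from the base axis. Payload 3.1 kg.
Tool frame: the origin (TCP) lies at the very end of the fingers, on their centre line; the grasp point (between the pads) lies 19 mm behind it; z points along the fingers, y is the line along which they close (so a half turn about z gives the same grasp; the last joint's range is limited). The gripper opens to 87 mm and grips with 3 to 60 N. Pads are 19 mm wide; open, the fingers measure 117 mm over their backs; the gripper's body (75 mm by 190 mm) begins 51 mm behind the grasp point.
Start: joints at [-76.003, 30.224, 82.088, -0, 67.689, -10.227], TCP at [0.256, -0.57, 0.223] pointing down, gripper open.
Joint ranges: [-176.69, 176.69], [-43.24, 126.21], [12.49, 139.97], [-82, 262], [0, 151.66], [-163.58, 163.58]. Speed limits (degrees/s): [159.86, 159.86, 180, 180, 180, 180].

## Interface

Orientations are given as a 3x3 rotation matrix whose columns are the frame's x, y, z axes.
In Python, from rig import bot gives the robot as it stands.
- The arm moves only by the tool move_arm, never from a script. Its argument "increments" is a list of rows, each an object with "xyz": the shift along the tool's x, y, z in mm, a list of three; "roll": the turn about the tool's z in rad; "grip": the opening in per cent of the stroke, from 0 (shut) to 100 (fully open). A call has 1 to 5 rows; each row shifts and turns the commanded pose from where the row before left it, along the tool's axes as they then stand; what a row does not reach is not made up. A row lasts 1/12 s, in which the tool goes at most 41.7 mm and 7.16 degrees, less where a joint would pass 70% of its speed; a pose out of reach is approached as far as the arm can. A call is refused whole if a number of a shift passes 41.7 or a number of a turn 0.125, either way. A call with a gripper value outside its range is refused whole. The fingers move at their own pace and stop on an object; the grip force is fixed at half the most. Time passes only in rows, so rows that do not move let the fingers close. It gives the time, the measured TCP pose, the force, the opening and the grip force at its end, in the units of the state.
- bot.read_state(): the state, without advancing time (a new reading comes with each control period).
- bot.capture(name): name is "scene" or "top" or "wrist"; returns (picture, depth): 384x512x3 uint8, red, green, blue; 384x512 float32, m along the optical axis (not along the pixel's ray), 0 where there is no reading.
- bot.camera_model(name): a dict with "intrinsics" (3x3 intrinsics, pixels), "rvec" (rotation vector, rad) and "tvec" (3), from world to camera coordinates, as OpenCV has them; the wrist camera has in their place "tool_from_camera" (4x4, takes a point from camera to tool coordinates, whose origin is the TCP and whose axes are the flange's). Camera axes: x right, y down, z forward; pixel columns grow to the right and rows downward; lengths in m; the calibration is good to about 2 mm. A picture is of the moment at which its call begins: read the wrist's pose just before it. camera_model takes no time and is no camera call.
- bot.hand_in(): hands the job in; it is judged then, once.
Trained networks look in the newest picture that a camera, given by its name, has taken for a name from the list of things; names that differ only in an ending like _2 or _b are one class to them, and where a whole thing is asked for, a point or a joint stands for the part that bears it (a point fixed in the world has none). Each returns a list of dicts, best first, with "conf" (0 to 1); they miss things now and then, are a little off and sometimes report something else, mostly with a low value. They report only what shows in the picture. A call takes as long as a camera call. They do not tell look-alikes from the thing itself.
- bot.spot_in(label, camera): "at" ([x, y, z] in m, in the coordinates of the camera as it stood for that picture, good to about 4 mm: the middle of the surface that is visible of it).
- bot.trace(label, camera): "mask" (384x512 bool, what is visible of it).
The state is a dict: "time_s": time; "joint_positions": joint angles; "qvel": joint speeds; "tau": joint torques, N m; "position": TCP position; "tcp_rot": TCP orientation; "force": force on the tool from outside, world axes, zero at the start; "moment": the same for the moment, N m; "opening": opening from 0.0 (shut) to 1.0 (fully open); "grasp_force": force on a finger pad.
Only numpy, scipy, OpenCV 4.12 (cv2) and the standard library are available. Lean on these libraries where they do the work, as an engineer would, in place of code of your own. Each camera call takes 0.05 s, during which the arm holds its last target. There are 200 camera calls.

## Working session

There is one attempt and no reset: what is moved stays moved. The work goes in short steps, Python scripts to look and compute and a tool call to move; the robot and the scene stay as the last step left them, time stands still between calls to the robot, and variables do not carry over. Pictures are saved under pics/ and viewed, at most 10 in all, crops included, and the job is handed in when it is done.

Besides the shell and the picture viewer there is one more tool, called after "Call:" in YAML: its name, and indented under it one key for each argument. move_arm: Moves the arm, as the interface text tells. Its arguments: {"type":"object","properties":{"increments":{"type":"array"}},"required":["increments"]}

```bash
mkdir -p pics; cat > h.py <<'E'
import numpy as np, cv2
from rig import bot
def w(cam,p):
    m=bot.camera_model(cam); R=cv2.Rodrigues(np.array(m['rvec'],float))[0]
    return R.T@(np.array(p,float)-np.array(m['tvec'],float).ravel())
def wpx(cam,d,u,v):
    K=np.array(bot.camera_model(cam)['intrinsics']); z=d[int(v),int(u)]
    return w(cam,[(u-K[0,2])*z/K[0,0],(v-K[1,2])*z/K[1,1],z])
def px(cam,p):
    K=np.array(bot.camera_model(cam)['intrinsics']); p=np.array(p); return (K@p/p[2])[:2].round()
E
python3 - <<'E'
from h import *
s=bot.read_state(); print(s['position'],s['tcp_rot'])
ims=[]
for c in ['top','scene']:
    im,d=bot.capture(c); np.save(f'd_{c}.npy',d); ims.append(im[...,::-1]); cv2.imwrite(f'pics/{c}.png',im[...,::-1])
    for l in ['knob','crank_axis','cartridge','tray','drive','bottle','beaker','mouse']:
        for r in bot.spot_in(l,c): print(c,l,round(r['conf'],2),w(c,r['at']).round(3),px(c,r['at']))
E
```

```text
[ 0.25626669 -0.56921214  0.22156681] [[ 9.11950779e-01  4.10299244e-01 -5.53721955e-04]
 [ 4.10299456e-01 -9.11948392e-01  2.11795578e-03]
 [ 3.64029808e-04 -2.15866324e-03 -9.99997604e-01]]
top crank_axis 0.88 [0.584 0.092 0.089] [218. 178.]
top cartridge 0.61 [0.419 0.012 0.11 ] [239. 225.]
top cartridge 0.45 [0.58  0.036 0.139] [233. 178.]
top tray 0.64 [ 0.643 -0.256  0.003] [313. 169.]
top tray 0.6 [ 0.576 -0.578  0.002] [399. 188.]
top drive 0.56 [0.585 0.083 0.091] [221. 178.]
top bottle 0.78 [ 0.456 -0.221  0.093] [306. 217.]
top beaker 0.89 [0.483 0.407 0.035] [132. 206.]
top mouse 0.58 [ 0.542 -0.398  0.025] [352. 195.]
top mouse 0.34 [ 0.645 -0.255  0.005] [313. 168.]
scene knob 0.56 [0.599 0.202 0.136] [334. 131.]
scene crank_axis 0.8 [0.61  0.051 0.096] [307. 174.]
scene cartridge 0.57 [0.588 0.027 0.137] [297. 168.]
scene tray 0.63 [ 0.644 -0.25   0.005] [253. 273.]
scene tray 0.58 [ 0.574 -0.571  0.003] [150. 356.]
scene tray 0.48 [ 0.556 -0.403  0.024] [189. 296.]
scene drive 0.89 [0.611 0.054 0.089] [308. 175.]
scene bottle 0.76 [ 0.47  -0.235  0.084] [204. 221.]
scene bottle 0.69 [0.614 0.055 0.091] [309. 175.]
scene beaker 0.57 [0.483 0.392 0.062] [331.  94.]
scene mouse 0.59 [ 0.552 -0.403  0.023] [188. 295.]
```

View pics/top.png

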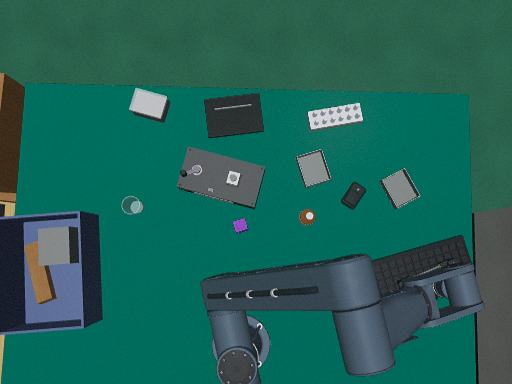

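View pics/scene.png

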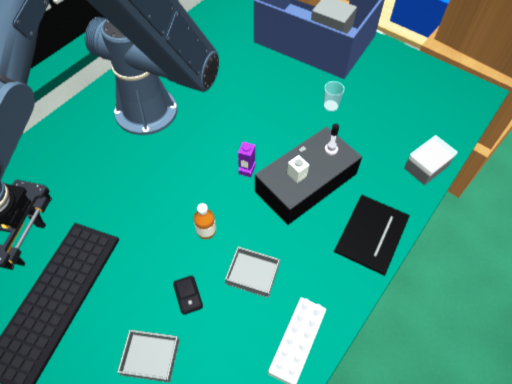

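Tray candidates: top (313,169), about 0.69 m from the base, and (399,188), about 0.82 m. The nearer one at (313,169) is meant. Cartridges: purple at (239,225) and white in the drive's well at (233,178), so white is meant. Next I measure the details and check an enlarged crop.

```bash
python3 - <<'E'
from h import *
im=cv2.imread('pics/top.png'); d=np.load('d_top.npy')
K=np.array(bot.camera_model('top')['intrinsics']); m=bot.camera_model('top')
R=cv2.Rodrigues(np.array(m['rvec'],float))[0];t=np.array(m['tvec'],float).ravel()
v,u=np.mgrid[:384,:512]; P=np.stack([(u-K[0,2])*d/K[0,0],(v-K[1,2])*d/K[1,1],d],-1)
W=(P-t)@R
reg=(W[...,0]>.45)&(W[...,0]<.75)&(W[...,1]>-.12)&(W[...,1]<.26)&(d>0)
top=reg&(W[...,2]>.075)
r=cv2.minAreaRect((W[top][:,:2]*1000).astype(np.float32)); print('drive',r)
for lo,hi in [(.125,.16),(.13,.145)]:
    k=reg&(W[...,2]>lo)&(W[...,2]<hi); n,L,S,C=cv2.connectedComponentsWithStats(k.astype(np.uint8))
    for i in range(1,n): q=W[L==i]; print(lo,len(q),q.mean(0).round(4),q.min(0).round(3),q.max(0).round(3),C[i].round())
c=reg&(W[...,2]>.13)&(W[...,1]<.1); print('cart',cv2.minAreaRect((W[c][:,:2]*1000).astype(np.float32)))
tr=(W[...,0]>.55)&(W[...,0]<.74)&(W[...,1]>-.35)&(W[...,1]<-.16)&(d>0)&(W[...,2]>.015)
print('tray',cv2.minAreaRect((W[tr][:,:2]*1000).astype(np.float32)))
ds=np.load('d_scene.npy')
a=cv2.resize(im[135:235,160:345],None,fx=4,fy=4,interpolation=2)[:, :740]
cv2.imwrite('pics/crop.png',a)
s=cv2.imread('pics/scene.png')[110:240,220:380]; cv2.imwrite('pics/crop2.png',cv2.resize(s,None,fx=4,fy=4,interpolation=2))
E
```

```text
drive ((592.5857543945312, 84.5658950805664), (286.4570617675781, 151.50946044921875), 76.66873931884766)
0.125 34 [0.5934 0.2081 0.1456] [0.586 0.2   0.127] [0.602 0.219 0.157] [183. 172.]
0.125 153 [0.5801 0.0372 0.1413] [0.556 0.014 0.125] [0.604 0.061 0.154] [233. 178.]
0.13 116 [0.5804 0.0368 0.1399] [0.556 0.014 0.131] [0.604 0.061 0.145] [233. 178.]
0.13 1 [0.592  0.2154 0.1426] [0.592 0.215 0.143] [0.592 0.215 0.143] [181. 173.]
0.13 1 [0.5954 0.2014 0.145 ] [0.595 0.201 0.145] [0.595 0.201 0.145] [185. 172.]
0.13 5 [0.587  0.2066 0.1362] [0.586 0.202 0.131] [0.589 0.213 0.14 ] [184. 175.]
cart ((581.4810791015625, 37.51676559448242), (39.8190803527832, 45.090415954589844), 75.86518859863281)
tray ((644.2498168945312, -257.3194885253906), (121.24718475341797, 113.04744720458984), 18.162019729614258)
```

View pics/crop.png

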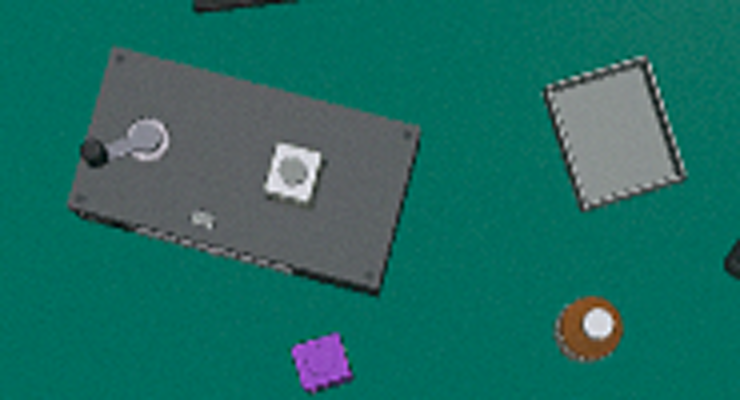

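The crop shows white cartridge at (293,172), crank hub at (148,138), knob at (94,151), near tray at (615,133) and purple look-alike at (322,362). White cartridge and near tray are confirmed. I'll roll the tool to line up with the drive and move above the knob.

Call:
move_arm:
  increments:
    - {"xyz": [0,0,0],"roll": -0.1145,"grip": 100}
    - {"xyz": [0,0,0],"roll": -0.1145,"grip": 100}
    - {"xyz": [0,0,0],"roll": -0.1145,"grip": 100}
    - {"xyz": [0,0,0],"roll": -0.1145,"grip": 100}
    - {"xyz": [0,0,0],"roll": -0.1145,"grip": 100}

```text
time_s: 1.32
position: [0.2565, -0.5699, 0.2225]
tcp_rot: [[0.54, 0.842, 0.0], [0.842, -0.54, 0.0], [0.0, 0.0, -1.0]]
force: [-0.5, 0.0, -0.1]
opening: 1.0
grasp_force: 0.0
```

Call:
move_arm:
  increments:
    - {"xyz": [0,0,0],"roll": -0.1145,"grip": 100}
    - {"xyz": [0,0,0],"roll": -0.1145,"grip": 100}
    - {"xyz": [0,0,0],"roll": -0.1145,"grip": 100}
    - {"xyz": [20,3,0],"roll": 0,"grip": 100}
    - {"xyz": [40,7,0],"roll": 0,"grip": 100}

```text
time_s: 1.73
position: [0.2789, -0.518, 0.2227]
tcp_rot: [[0.234, 0.972, 0.0], [0.972, -0.234, -0.005], [-0.005, 0.002, -1.0]]
force: [1.3, -0.4, 0.5]
opening: 0.999
grasp_force: 0.0
```

Call:
move_arm:
  increments:
    - {"xyz": [40,7,0],"roll": 0,"grip": 100}
    - {"xyz": [40,7,0],"roll": 0,"grip": 100}
    - {"xyz": [40,7,0],"roll": 0,"grip": 100}
    - {"xyz": [40,7,0],"roll": 0,"grip": 100}
    - {"xyz": [40,7,0],"roll": 0,"grip": 100}

```text
time_s: 2.15
position: [0.3604, -0.3256, 0.2227]
tcp_rot: [[0.231, 0.973, 0.0], [0.973, -0.231, -0.0], [-0.0, 0.001, -1.0]]
force: [0.6, -1.1, 0.3]
opening: 1.004
grasp_force: 0.0
```

Call:
move_arm:
  increments:
    - {"xyz": [40,7,0],"roll": 0,"grip": 100}
    - {"xyz": [40,7,0],"roll": 0,"grip": 100}
    - {"xyz": [40,7,0],"roll": 0,"grip": 100}
    - {"xyz": [40,7,0],"roll": 0,"grip": 100}
    - {"xyz": [40,7,0],"roll": 0,"grip": 100}

```text
time_s: 2.57
position: [0.4407, -0.1389, 0.2229]
tcp_rot: [[0.23, 0.973, 0.001], [0.973, -0.23, -0.0], [-0.0, 0.001, -1.0]]
force: [0.8, -1.4, -0.4]
opening: 0.999
grasp_force: 0.0
```

Call:
move_arm:
  increments:
    - {"xyz": [40,7,0],"roll": 0,"grip": 100}
    - {"xyz": [40,7,0],"roll": 0,"grip": 100}
    - {"xyz": [40,7,0],"roll": 0,"grip": 100}
    - {"xyz": [40,7,0],"roll": 0,"grip": 100}
    - {"xyz": [40,7,0],"roll": 0,"grip": 100}

```text
time_s: 2.98
position: [0.5207, 0.048, 0.2228]
tcp_rot: [[0.23, 0.973, 0.001], [0.973, -0.23, -0.0], [-0.0, 0.001, -1.0]]
force: [1.3, -0.1, 0.4]
opening: 1.0
grasp_force: 0.0
```

Call:
move_arm:
  increments:
    - {"xyz": [40,7,0],"roll": 0,"grip": 100}
    - {"xyz": [40,7,0],"roll": 0,"grip": 100}
    - {"xyz": [40,7,0],"roll": 0,"grip": 100}
    - {"xyz": [20,5,0],"roll": 0,"grip": 100}
    - {"xyz": [0,0,0],"roll": 0,"grip": 100}

```text
time_s: 3.4
position: [0.5796, 0.1806, 0.2227]
tcp_rot: [[0.225, 0.974, 0.003], [0.974, -0.225, 0.002], [0.003, 0.003, -1.0]]
force: [0.7, -1.1, -0.4]
opening: 1.003
grasp_force: 0.0
```

```bash
cat >> h.py <<'E'
def wristW():
    s=bot.read_state(); im,d=bot.capture('wrist'); m=bot.camera_model('wrist')
    K=np.array(m['intrinsics']);T=np.array(m['tool_from_camera'])
    v,u=np.mgrid[:384,:512]; P=np.stack([(u-K[0,2])*d/K[0,0],(v-K[1,2])*d/K[1,1],d],-1)
    Q=P@T[:3,:3].T+T[:3,3]
    return s,im,d,Q@np.array(s['tcp_rot']).T+np.array(s['position'])
E
python3 - <<'E'
from h import *
s,im,d,W=wristW(); cv2.imwrite('pics/w1.png',im[...,::-1]); np.save('w1.npy',W)
p=np.array(s['position']); R=np.array(s['tcp_rot']); print(s['time_s'],p,R.round(3).tolist(),s['joint_positions'],s['force'])
ok=(d>0)&(W[...,2]>.14)&(W[...,2]<.16)
n,L,S,C=cv2.connectedComponentsWithStats(ok.astype(np.uint8))
for i in range(1,n):
    if S[i,4]>50:
        q=W[L==i]; print(S[i,4],C[i].round(),q.mean(0).round(4),cv2.minEnclosingCircle((q[:,:2]*1000).astype(np.float32)), ((q.mean(0)-p)@R).round(4))
for l in ['knob','crank_axis']:
    for r in bot.spot_in(l,'wrist'):
        T=np.array(bot.camera_model('wrist')['tool_from_camera']); print(l,r['conf'],(R@(T[:3,:3]@r['at']+T[:3,3])+p).round(4))
E
```

```text
3.4 [0.57960857 0.18061423 0.22265974] [[0.225, 0.974, 0.003], [0.974, -0.225, 0.002], [0.003, 0.003, -1.0]] [ 6.72835706 28.73690229 84.91555537  0.0947578  66.14981626 19.71486342] [ 0.70612691 -1.05411178 -0.38039079]
414 [263. 170.] [0.5939 0.2119 0.1489] ((593.869140625, 210.75247192382812), 9.97454833984375) [0.0336 0.0067 0.0738]
113 [290. 316.] [0.5871 0.0506 0.141 ] ((588.4803466796875, 49.89323425292969), 14.417647361755371) [-0.1252  0.0364  0.0815]
knob 0.6 [0.5896 0.2118 0.1487]
crank_axis 0.59 [0.6038 0.1516 0.0906]
crank_axis 0.56 [0.5887 0.2137 0.1486]
```

View pics/w1.png

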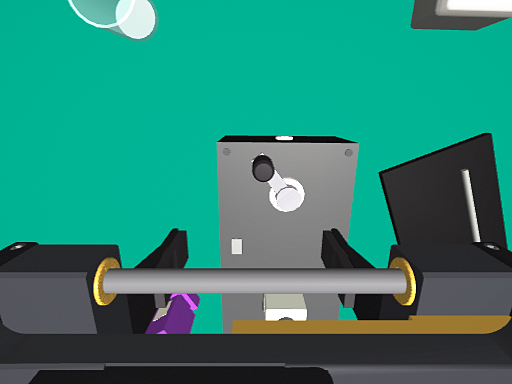

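The wrist view shows the knob at (263,170) and the hub at (287,195). I'll move over the knob, then fit the hub centre.

Call:
move_arm:
  increments:
    - {"xyz": [18,3,10],"roll": 0,"grip": 100}
    - {"xyz": [17,3,10],"roll": 0,"grip": 100}
    - {"xyz": [0,0,0],"roll": 0,"grip": 100}
    - {"xyz": [0,0,0],"roll": 0,"grip": 100}
    - {"xyz": [0,0,0],"roll": 0,"grip": 100}

```text
time_s: 3.97
position: [0.5911, 0.2073, 0.2028]
tcp_rot: [[0.231, 0.973, -0.001], [0.973, -0.231, -0.001], [-0.001, -0.001, -1.0]]
force: [0.9, 0.1, 0.2]
opening: 1.0
grasp_force: 0.0
```

```bash
python3 - <<'E'
from h import *
W=np.load('w1.npy')
print([(v,u,W[v,u].round(3).tolist()) for v,u in [(195,287),(195,296),(205,287),(183,287),(195,277),(180,275)]])
for lo,hi in [(.093,.104),(.104,.115),(.115,.13)]:
    ok=(W[...,2]>lo)&(W[...,2]<hi)&(np.hypot(W[...,0]-.613,W[...,1]-.170)<.03)
    q=W[ok]
    if len(q)>5: print(lo,len(q),q.mean(0).round(4),cv2.minEnclosingCircle((q[:,:2]*1000).astype(np.float32)))
ok=(abs(W[...,2]-.09)<.006)&(W[...,0]>.45)&(W[...,0]<.75)&(W[...,1]>0.03)&(W[...,1]<.3)
print(cv2.minAreaRect((W[ok][:,:2]*1000).astype(np.float32)), np.median(W[ok][:,2]))
s=bot.read_state();p=np.array(s['position']);R=np.array(s['tcp_rot'])
print(p,((np.array([.5939,.211,.116])-p)@R).round(4),R.round(3).tolist())
E
```

```text
[(195, 287, [0.612, 0.175, 0.116]), (195, 296, [0.621, 0.172, 0.115]), (205, 287, [0.61, 0.164, 0.116]), (183, 287, [0.615, 0.182, 0.099]), (195, 277, [0.602, 0.177, 0.115]), (180, 275, [0.603, 0.192, 0.111])]
0.093 312 [0.6133 0.174  0.0997] ((612.2854614257812, 169.51771545410156), 19.14314079284668)
0.104 301 [0.6065 0.1844 0.1113] ((607.5572509765625, 177.84152221679688), 20.95777130126953)
0.115 420 [0.6122 0.1701 0.116 ] ((612.203857421875, 169.70155334472656), 12.908452987670898)
((599.9885864257812, 118.49688720703125), (215.65956115722656, 150.3558349609375), 76.47579193115234) 0.08998951730532348
[0.59106091 0.20731201 0.20279724] [0.0043 0.002  0.0868] [[0.231, 0.973, -0.001], [0.973, -0.231, -0.001], [-0.001, -0.001, -1.0]]
```

Call:
move_arm:
  increments:
    - {"xyz": [4,2,20],"roll": 0,"grip": 100}
    - {"xyz": [0,0,30],"roll": 0,"grip": 100}
    - {"xyz": [0,0,25],"roll": 0,"grip": 100}
    - {"xyz": [0,0,10],"roll": 0,"grip": 100}
    - {"xyz": [0,0,0],"roll": 0,"grip": 60}

```text
time_s: 4.38
position: [0.5923, 0.2108, 0.1154]
tcp_rot: [[0.231, 0.973, -0.006], [0.973, -0.231, -0.001], [-0.003, -0.005, -1.0]]
force: [-0.4, 0.2, 0.8]
opening: 0.976
grasp_force: 0.0
```

Call:
move_arm:
  increments:
    - {"xyz": [0,0,0],"roll": 0,"grip": 0}
    - {"xyz": [0,0,0],"roll": 0,"grip": 0}
    - {"xyz": [0,0,0],"roll": 0,"grip": 0}
    - {"xyz": [0,0,0],"roll": 0,"grip": 0}
    - {"xyz": [0,0,0],"roll": 0,"grip": 0}

```text
time_s: 4.8
position: [0.5951, 0.2125, 0.1188]
tcp_rot: [[0.23, 0.973, 0.002], [0.973, -0.23, 0.0], [0.001, 0.002, -1.0]]
force: [-0.6, -0.2, 0.1]
opening: 0.631
grasp_force: 0.0
```

```bash
python3 - <<'E'
from h import *
s=bot.read_state();p=np.array(s['position']);R=np.array(s['tcp_rot'])
print(p,s['opening'],s['grasp_force'],np.array(s['force'])@R,R.round(3).tolist())
k=(p-[.6122,.1698,0])@R; f=np.arctan2(k[1],k[0]); print(k,np.degrees(f),np.hypot(*k[:2]))
a=f+np.radians(18)*np.arange(21); d=45*np.stack([np.diff(np.cos(a)),np.diff(np.sin(a))],1)
print(d.round(1).tolist())
E
```

```text
[0.59506427 0.2124806  0.11881675] 0.6311422852232401 0.0 [-0.34414634 -0.56065781 -0.08124698] [[0.23, 0.973, 0.002], [0.973, -0.23, 0.0], [0.001, 0.002, -1.0]]
[ 0.0376986  -0.02623669 -0.11884081] -34.83634365906542 0.0459298181310487
[[6.1, 12.7], [1.9, 13.9], [-2.5, 13.9], [-6.6, 12.4], [-10.2, 9.8], [-12.7, 6.1], [-13.9, 1.9], [-13.9, -2.5], [-12.4, -6.6], [-9.8, -10.2], [-6.1, -12.7], [-1.9, -13.9], [2.5, -13.9], [6.6, -12.4], [10.2, -9.8], [12.7, -6.1], [13.9, -1.9], [13.9, 2.5], [12.4, 6.6], [9.8, 10.2]]
```

Call:
move_arm:
  increments:
    - {"xyz": [-1.5,-0.8,0],"roll": 0,"grip": 0}
    - {"xyz": [0,0,0],"roll": 0,"grip": 0}
    - {"xyz": [0,0,0],"roll": 0,"grip": 0}
    - {"xyz": [0,0,0],"roll": 0,"grip": 0}
    - {"xyz": [0,0,0],"roll": 0,"grip": 0}

```text
time_s: 5.22
position: [0.5934, 0.211, 0.1175]
tcp_rot: [[0.23, 0.973, 0.0], [0.973, -0.23, -0.0], [-0.0, 0.0, -1.0]]
force: [3.7, -1.8, -0.8]
opening: 0.247
grasp_force: 2.6
```

Call:
move_arm:
  increments:
    - {"xyz": [0,0,0],"roll": 0,"grip": 0}
    - {"xyz": [0,0,0],"roll": 0,"grip": 0}
    - {"xyz": [0,0,0],"roll": 0,"grip": 0}
    - {"xyz": [0,0,0],"roll": 0,"grip": 0}
    - {"xyz": [0,0,0],"roll": 0,"grip": 0}

```text
time_s: 5.63
position: [0.5936, 0.2108, 0.1176]
tcp_rot: [[0.23, 0.973, 0.001], [0.973, -0.23, -0.0], [-0.0, 0.001, -1.0]]
force: [1.8, -1.2, -1.3]
opening: 0.22
grasp_force: 30.0
```

```bash
cat > k.py <<'E'
from h import *
s=bot.read_state();p=np.array(s['position']);R=np.array(s['tcp_rot'])
k=(p-[.6122,.1698,0])@R; f=np.arctan2(k[1],k[0]); F=np.array(s['force'])@R
print(s['time_s'],p.round(4),'open',round(s['opening'],3),'grip',round(s['grasp_force'],1),'phi',np.degrees(f).round(1),'r',np.hypot(*k[:2]).round(4),'Frad,Ftan',round(F[0]*np.cos(f)+F[1]*np.sin(f),1),round(-F[0]*np.sin(f)+F[1]*np.cos(f),1),'Fz',F[2].round(1))
E
python3 k.py
```

```text
5.6333 [0.5936 0.2108 0.1176] open 0.22 grip 30.0 phi -37.6 r 0.045 Frad,Ftan -1.8 1.1 Fz 1.3
```

Grip is firm at 30 N. I'll wind the first quarter turn and check.

Call:
move_arm:
  increments:
    - {"xyz": [7.1,13.5,0],"roll": 0,"grip": 0}
    - {"xyz": [2.2,13.9,0],"roll": 0,"grip": 0}
    - {"xyz": [-2.2,13.9,0],"roll": 0,"grip": 0}
    - {"xyz": [-6.4,12.6,0],"roll": 0,"grip": 0}
    - {"xyz": [-9.9,9.9,0],"roll": 0,"grip": 0}

```text
time_s: 6.05
position: [0.6511, 0.1942, 0.1176]
tcp_rot: [[0.231, 0.973, -0.004], [0.973, -0.231, 0.011], [0.01, -0.006, -1.0]]
force: [-2.9, 14.3, 0.8]
opening: 0.219
grasp_force: 30.0
```

```bash
python3 k.py
```

```text
6.05 [0.6511 0.1942 0.1176] open 0.219 grip 30.0 phi 42.9 r 0.0463 Frad,Ftan 5.5 -13.5 Fz -0.6
```

Call:
move_arm:
  increments:
    - {"xyz": [-12.6,6.4,0],"roll": 0,"grip": 0}
    - {"xyz": [-13.9,2.2,0],"roll": 0,"grip": 0}
    - {"xyz": [-13.9,-2.2,0],"roll": 0,"grip": 0}
    - {"xyz": [-12.6,-6.4,0],"roll": 0,"grip": 0}
    - {"xyz": [-9.9,-9.9,0],"roll": 0,"grip": 0}

```text
time_s: 6.47
position: [0.635, 0.1309, 0.1178]
tcp_rot: [[0.232, 0.973, 0.014], [0.973, -0.232, 0.006], [0.009, 0.012, -1.0]]
force: [11.5, 7.5, -9.6]
opening: 0.222
grasp_force: 30.0
```

```bash
python3 k.py
```

```text
6.4667 [0.635  0.1309 0.1178] open 0.222 grip 30.0 phi 134.0 r 0.0454 Frad,Ftan -0.2 -13.6 Fz 9.8
```

Call:
move_arm:
  increments:
    - {"xyz": [-6.4,-12.6,0],"roll": 0,"grip": 0}
    - {"xyz": [-2.2,-13.9,0],"roll": 0,"grip": 0}
    - {"xyz": [2.2,-13.9,0],"roll": 0,"grip": 0}
    - {"xyz": [6.4,-12.6,0],"roll": 0,"grip": 0}
    - {"xyz": [9.9,-9.9,0],"roll": 0,"grip": 0}

```text
time_s: 6.88
position: [0.5735, 0.1491, 0.1177]
tcp_rot: [[0.229, 0.973, 0.007], [0.973, -0.229, -0.006], [-0.004, 0.008, -1.0]]
force: [7.2, -9.6, -4.9]
opening: 0.217
grasp_force: 30.0
```

```bash
python3 k.py
```

```text
6.8833 [0.5735 0.1491 0.1177] open 0.217 grip 30.0 phi -132.8 r 0.0435 Frad,Ftan -1.5 -11.9 Fz 5.0
```

Call:
move_arm:
  increments:
    - {"xyz": [12.6,-6.4,0],"roll": 0,"grip": 0}
    - {"xyz": [13.9,-2.2,0],"roll": 0,"grip": 0}
    - {"xyz": [13.9,2.2,0],"roll": 0,"grip": 0}
    - {"xyz": [12.6,6.4,0],"roll": 0,"grip": 0}
    - {"xyz": [9.9,9.9,0],"roll": 0,"grip": 0}

```text
time_s: 7.3
position: [0.5894, 0.2088, 0.1173]
tcp_rot: [[0.228, 0.974, -0.012], [0.974, -0.228, -0.007], [-0.01, -0.01, -1.0]]
force: [-9.7, -10.0, 8.7]
opening: 0.216
grasp_force: 30.0
```

```bash
python3 k.py
```

```text
7.3 [0.5894 0.2088 0.1173] open 0.216 grip 30.0 phi -45.5 r 0.0452 Frad,Ftan -3.3 -13.7 Fz -8.6
```

Call:
move_arm:
  increments:
    - {"xyz": [6.4,12.6,0],"roll": 0,"grip": 0}
    - {"xyz": [2.2,13.9,0],"roll": 0,"grip": 0}
    - {"xyz": [-2.2,13.9,0],"roll": 0,"grip": 0}
    - {"xyz": [-6.4,12.6,0],"roll": 0,"grip": 0}
    - {"xyz": [-9.9,9.9,0],"roll": 0,"grip": 0}

```text
time_s: 7.72
position: [0.6511, 0.1943, 0.1176]
tcp_rot: [[0.231, 0.973, -0.004], [0.973, -0.231, 0.011], [0.01, -0.006, -1.0]]
force: [-2.1, 14.3, 0.2]
opening: 0.217
grasp_force: 30.0
```

Still dragging (14.4 N).

Call:
move_arm:
  increments:
    - {"xyz": [-12.6,6.4,0],"roll": 0,"grip": 0}
    - {"xyz": [-13.9,2.2,0],"roll": 0,"grip": 0}
    - {"xyz": [-13.9,-2.2,0],"roll": 0,"grip": 0}
    - {"xyz": [-12.6,-6.4,0],"roll": 0,"grip": 0}
    - {"xyz": [-9.9,-9.9,0],"roll": 0,"grip": 0}

```text
time_s: 8.13
position: [0.6349, 0.1308, 0.1179]
tcp_rot: [[0.232, 0.973, 0.014], [0.973, -0.232, 0.006], [0.009, 0.012, -1.0]]
force: [12.1, 7.4, -8.8]
opening: 0.222
grasp_force: 30.0
```

Call:
move_arm:
  increments:
    - {"xyz": [-6.4,-12.6,0],"roll": 0,"grip": 0}
    - {"xyz": [-2.2,-13.9,0],"roll": 0,"grip": 0}
    - {"xyz": [2.2,-13.9,0],"roll": 0,"grip": 0}
    - {"xyz": [6.4,-12.6,0],"roll": 0,"grip": 0}
    - {"xyz": [9.9,-9.9,0],"roll": 0,"grip": 0}

```text
time_s: 8.55
position: [0.5735, 0.1491, 0.1177]
tcp_rot: [[0.229, 0.973, 0.007], [0.973, -0.229, -0.006], [-0.004, 0.008, -1.0]]
force: [7.5, -9.5, -4.5]
opening: 0.22
grasp_force: 30.0
```

Call:
move_arm:
  increments:
    - {"xyz": [12.6,-6.4,0],"roll": 0,"grip": 0}
    - {"xyz": [13.9,-2.2,0],"roll": 0,"grip": 0}
    - {"xyz": [13.9,2.2,0],"roll": 0,"grip": 0}
    - {"xyz": [12.6,6.4,0],"roll": 0,"grip": 0}
    - {"xyz": [9.9,9.9,0],"roll": 0,"grip": 0}

```text
time_s: 8.97
position: [0.5894, 0.2088, 0.1173]
tcp_rot: [[0.228, 0.974, -0.012], [0.974, -0.228, -0.007], [-0.01, -0.01, -1.0]]
force: [-9.1, -10.8, 8.7]
opening: 0.218
grasp_force: 30.0
```

Two turns done, drag unchanged.

Call:
move_arm:
  increments:
    - {"xyz": [6.4,12.6,0],"roll": 0,"grip": 0}
    - {"xyz": [2.2,13.9,0],"roll": 0,"grip": 0}
    - {"xyz": [-2.2,13.9,0],"roll": 0,"grip": 0}
    - {"xyz": [-6.4,12.6,0],"roll": 0,"grip": 0}
    - {"xyz": [-9.9,9.9,0],"roll": 0,"grip": 0}

```text
time_s: 9.38
position: [0.6511, 0.1942, 0.1176]
tcp_rot: [[0.231, 0.973, -0.004], [0.973, -0.231, 0.011], [0.01, -0.006, -1.0]]
force: [-1.9, 14.5, 0.8]
opening: 0.218
grasp_force: 30.0
```

Call:
move_arm:
  increments:
    - {"xyz": [-12.6,6.4,0],"roll": 0,"grip": 0}
    - {"xyz": [-13.9,2.2,0],"roll": 0,"grip": 0}
    - {"xyz": [-13.9,-2.2,0],"roll": 0,"grip": 0}
    - {"xyz": [-12.6,-6.4,0],"roll": 0,"grip": 0}
    - {"xyz": [-9.9,-9.9,0],"roll": 0,"grip": 0}

```text
time_s: 9.8
position: [0.6348, 0.1308, 0.1178]
tcp_rot: [[0.232, 0.973, 0.014], [0.973, -0.232, 0.006], [0.009, 0.012, -1.0]]
force: [10.7, 7.7, -8.4]
opening: 0.221
grasp_force: 30.0
```

Call:
move_arm:
  increments:
    - {"xyz": [-6.4,-12.6,0],"roll": 0,"grip": 0}
    - {"xyz": [-2.2,-13.9,0],"roll": 0,"grip": 0}
    - {"xyz": [2.2,-13.9,0],"roll": 0,"grip": 0}
    - {"xyz": [6.4,-12.6,0],"roll": 0,"grip": 0}
    - {"xyz": [9.9,-9.9,0],"roll": 0,"grip": 0}

```text
time_s: 10.22
position: [0.5735, 0.1492, 0.1177]
tcp_rot: [[0.229, 0.973, 0.007], [0.973, -0.229, -0.006], [-0.004, 0.008, -1.0]]
force: [7.1, -10.4, -5.3]
opening: 0.222
grasp_force: 30.0
```

Call:
move_arm:
  increments:
    - {"xyz": [12.6,-6.4,0],"roll": 0,"grip": 0}
    - {"xyz": [13.9,-2.2,0],"roll": 0,"grip": 0}
    - {"xyz": [13.9,2.2,0],"roll": 0,"grip": 0}
    - {"xyz": [12.6,6.4,0],"roll": 0,"grip": 0}
    - {"xyz": [9.9,9.9,0],"roll": 0,"grip": 0}

```text
time_s: 10.63
position: [0.5895, 0.2088, 0.1173]
tcp_rot: [[0.228, 0.974, -0.012], [0.974, -0.228, -0.007], [-0.009, -0.01, -1.0]]
force: [-8.4, -10.4, 8.6]
opening: 0.223
grasp_force: 30.0
```

Three turns, still dragging.

Call:
move_arm:
  increments:
    - {"xyz": [6.4,12.6,0],"roll": 0,"grip": 0}
    - {"xyz": [2.2,13.9,0],"roll": 0,"grip": 0}
    - {"xyz": [-2.2,13.9,0],"roll": 0,"grip": 0}
    - {"xyz": [-6.4,12.6,0],"roll": 0,"grip": 0}
    - {"xyz": [-9.9,9.9,0],"roll": 0,"grip": 0}

```text
time_s: 11.05
position: [0.6519, 0.1932, 0.1177]
tcp_rot: [[0.23, 0.973, -0.002], [0.973, -0.23, 0.009], [0.008, -0.004, -1.0]]
force: [2.2, 3.4, -2.4]
opening: 0.221
grasp_force: 30.0
```

The drag has dropped. I'll wind about 60° more so the lock clears, then settle.

Call:
move_arm:
  increments:
    - {"xyz": [-12.6,6.4,0],"roll": 0,"grip": 0}
    - {"xyz": [-13.9,2.2,0],"roll": 0,"grip": 0}
    - {"xyz": [-13.9,-2.2,0],"roll": 0,"grip": 0}
    - {"xyz": [-3,-1.1,0],"roll": 0,"grip": 0}
    - {"xyz": [0,0,0],"roll": 0,"grip": 0}

```text
time_s: 11.47
position: [0.6475, 0.1414, 0.1176]
tcp_rot: [[0.232, 0.973, -0.001], [0.973, -0.232, -0.002], [-0.002, -0.001, -1.0]]
force: [1.3, -3.1, -1.5]
opening: 0.219
grasp_force: 30.0
```

Call:
move_arm:
  increments:
    - {"xyz": [0,0,0],"roll": 0,"grip": 0}
    - {"xyz": [0,0,0],"roll": 0,"grip": 30}
    - {"xyz": [0,0,0],"roll": 0,"grip": 60}
    - {"xyz": [0,0,0],"roll": 0,"grip": 60}
    - {"xyz": [0,0,0],"roll": 0,"grip": 60}

```text
time_s: 11.88
position: [0.6476, 0.145, 0.1173]
tcp_rot: [[0.229, 0.973, -0.002], [0.973, -0.229, 0.001], [0.0, -0.002, -1.0]]
force: [0.3, 0.7, 0.4]
opening: 0.436
grasp_force: 0.0
```

```bash
python3 k.py
```

```text
11.8833 [0.6476 0.145  0.1173] open 0.436 grip 0.0 phi 111.8 r 0.0431 Frad,Ftan -0.2 -0.7 Fz -0.4
```

Call:
move_arm:
  increments:
    - {"xyz": [0,0,-20],"roll": 0,"grip": 43}
    - {"xyz": [0,0,-35],"roll": 0,"grip": 60}
    - {"xyz": [0,0,-35],"roll": 0,"grip": 100}
    - {"xyz": [-20,-5,-15],"roll": 0,"grip": 100}
    - {"xyz": [-35,-9,0],"roll": 0,"grip": 100}

```text
time_s: 12.3
position: [0.6263, 0.0966, 0.2278]
tcp_rot: [[0.225, 0.974, 0.012], [0.974, -0.225, 0.002], [0.004, 0.012, -1.0]]
force: [0.5, -0.7, 0.3]
opening: 0.678
grasp_force: 0.0
```

Call:
move_arm:
  increments:
    - {"xyz": [-35,-9,0],"roll": 0,"grip": 100}
    - {"xyz": [-35,-9,0],"roll": 0,"grip": 100}
    - {"xyz": [-29,-7.5,0],"roll": 0,"grip": 100}
    - {"xyz": [0,0,0],"roll": 0,"grip": 100}
    - {"xyz": [0,0,0],"roll": 0,"grip": 100}

```text
time_s: 12.72
position: [0.5739, 0.0026, 0.2227]
tcp_rot: [[0.232, 0.973, -0.0], [0.973, -0.232, 0.001], [0.001, -0.001, -1.0]]
force: [-0.2, 0.5, 0.4]
opening: 0.98
grasp_force: 0.0
```

```bash
python3 - <<'E'
from h import *
s,im,d,W=wristW(); cv2.imwrite('pics/w2.png',im[...,::-1])
p=np.array(s['position']); R=np.array(s['tcp_rot']); print(p,R.round(3).tolist())
for lo,hi in [(.135,.146),(.146,.16)]:
    ok=(d>0)&(W[...,2]>lo)&(W[...,2]<hi)&(W[...,0]>.5)&(W[...,0]<.72)&(W[...,1]>-.02)
    n,L,S,C=cv2.connectedComponentsWithStats(ok.astype(np.uint8))
    for i in range(1,n):
        if S[i,4]>80:
            q=W[L==i]; r=cv2.minAreaRect((q[:,:2]*1000).astype(np.float32)); c=np.array([*r[0],0])/1000
            print(lo,S[i,4],C[i].round(),np.median(q[:,2]),r,((c-p)@R).round(4))
E
```

```text
[0.57386541 0.00258154 0.22273494] [[0.232, 0.973, -0.0], [0.973, -0.232, 0.001], [0.001, -0.001, -1.0]]
0.135 123 [302.  25.] 0.1412543200726903 ((643.9389038085938, 138.13186645507812), (9.150306701660156, 19.687217712402344), 44.94674301147461) [0.148  0.0368 0.2228]
0.135 1902 [253. 164.] 0.14008964567115345 ((580.6494140625, 38.40248489379883), (40.28470230102539, 44.06074142456055), 76.4142074584961) [ 0.0363 -0.0016  0.2228]
0.146 594 [308.  13.] 0.14980509952310814 ((647.7493896484375, 140.9934539794922), (17.21358299255371, 18.889862060546875), 77.83110809326172) [0.1516 0.0398 0.2228]
0.146 272 [253. 165.] 0.1464375534148884 ((580.6851196289062, 38.58253479003906), (22.126598358154297, 22.060338973999023), 60.506343841552734) [ 0.0364 -0.0016  0.2228]
```

View pics/w2.png

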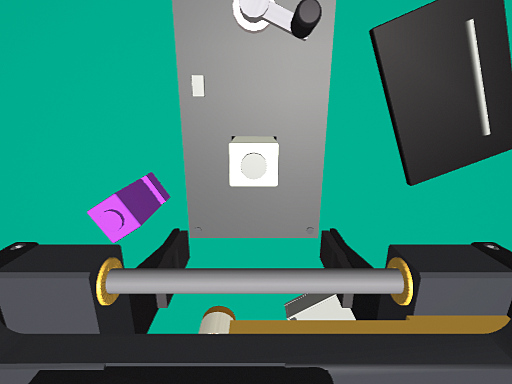

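The cartridge top is at (253,164), aligned with the tool, and the knob stayed where I left it. I'll move over the cartridge, descend and grip.

Call:
move_arm:
  increments:
    - {"xyz": [20,-1,0],"roll": 0,"grip": 100}
    - {"xyz": [16,-0.7,20],"roll": 0,"grip": 100}
    - {"xyz": [0,0,35],"roll": 0,"grip": 100}
    - {"xyz": [0,0,35],"roll": 0,"grip": 100}
    - {"xyz": [0,0,20],"roll": 0,"grip": 100}

```text
time_s: 13.18
position: [0.5799, 0.0411, 0.1094]
tcp_rot: [[0.227, 0.974, -0.004], [0.974, -0.227, 0.001], [0.0, -0.004, -1.0]]
force: [-0.8, 0.7, -1.2]
opening: 1.0
grasp_force: 0.0
```

Call:
move_arm:
  increments:
    - {"xyz": [0,0,10],"roll": 0,"grip": 80}
    - {"xyz": [0,0,0],"roll": 0,"grip": 70}
    - {"xyz": [0,0,0],"roll": 0,"grip": 60}
    - {"xyz": [0,0,0],"roll": 0,"grip": 60}
    - {"xyz": [0,0,0],"roll": 0,"grip": 60}

```text
time_s: 13.6
position: [0.5827, 0.0387, 0.1043]
tcp_rot: [[0.23, 0.973, 0.004], [0.973, -0.23, -0.0], [0.001, 0.004, -1.0]]
force: [-0.2, 0.2, 0.4]
opening: 0.703
grasp_force: 0.0
```

```bash
python3 - <<'E'
from h import *
s=bot.read_state(); p=np.array(s['position']);R=np.array(s['tcp_rot']); print(s['opening'],p,((np.array([.58065,.0384,.103])-p)@R).round(4),s['force'])
E
```

```text
0.7030330427485892 [0.58269282 0.03868106 0.1043005 ] [-0.0007 -0.0019  0.0013] [-0.24421532  0.20016849  0.36962817]
```

Call:
move_arm:
  increments:
    - {"xyz": [0,-0.5,0],"roll": 0,"grip": 0}
    - {"xyz": [0,0,0],"roll": 0,"grip": 0}
    - {"xyz": [0,0,0],"roll": 0,"grip": 0}
    - {"xyz": [0,0,0],"roll": 0,"grip": 0}
    - {"xyz": [0,0,0],"roll": 0,"grip": 0}

```text
time_s: 14.02
position: [0.5813, 0.0386, 0.1035]
tcp_rot: [[0.23, 0.973, 0.002], [0.973, -0.23, -0.0], [0.0, 0.002, -1.0]]
force: [0.4, -0.5, 5.0]
opening: 0.5
grasp_force: 30.0
```

Call:
move_arm:
  increments:
    - {"xyz": [0,0,0],"roll": 0,"grip": 0}
    - {"xyz": [0,0,0],"roll": 0,"grip": 0}
    - {"xyz": [0,0,0],"roll": 0,"grip": 0}
    - {"xyz": [0,0,-1],"roll": 0,"grip": 0}
    - {"xyz": [0,0,-1],"roll": 0,"grip": 0}

```text
time_s: 14.43
position: [0.5801, 0.0388, 0.104]
tcp_rot: [[0.23, 0.973, -0.001], [0.973, -0.23, 0.0], [-0.0, -0.001, -1.0]]
force: [0.5, 0.4, -3.2]
opening: 0.503
grasp_force: 30.0
```

Call:
move_arm:
  increments:
    - {"xyz": [0,0,-1],"roll": 0,"grip": 0}
    - {"xyz": [0,0,-1.5],"roll": 0,"grip": 0}
    - {"xyz": [0,0,-1.5],"roll": 0,"grip": 0}
    - {"xyz": [0,0,-1],"roll": 0,"grip": 0}
    - {"xyz": [0,0,0],"roll": 0,"grip": 0}

```text
time_s: 14.85
position: [0.5807, 0.0387, 0.1096]
tcp_rot: [[0.23, 0.973, -0.0], [0.973, -0.23, 0.0], [0.0, -0.0, -1.0]]
force: [0.5, 0.2, -3.6]
opening: 0.503
grasp_force: 30.0
```

It's free: rising with its weight only. I'll lift it clear.

Call:
move_arm:
  increments:
    - {"xyz": [0,0,-10],"roll": 0,"grip": 0}
    - {"xyz": [0,0,-15],"roll": 0,"grip": 0}
    - {"xyz": [0,0,-15],"roll": 0,"grip": 0}
    - {"xyz": [0,0,-15],"roll": 0,"grip": 0}
    - {"xyz": [0,0,-15],"roll": 0,"grip": 0}

```text
time_s: 15.27
position: [0.5804, 0.0388, 0.1809]
tcp_rot: [[0.23, 0.973, -0.0], [0.973, -0.23, 0.0], [-0.0, -0.0, -1.0]]
force: [0.6, -0.0, -3.1]
opening: 0.499
grasp_force: 30.0
```

Call:
move_arm:
  increments:
    - {"xyz": [0,0,-20],"roll": 0,"grip": 0}
    - {"xyz": [0,0,-20],"roll": 0,"grip": 0}
    - {"xyz": [-5,2.5,0],"roll": 0,"grip": 0}
    - {"xyz": [-15,7,0],"roll": 0,"grip": 0}
    - {"xyz": [-25,12,0],"roll": 0,"grip": 0}

```text
time_s: 15.68
position: [0.5901, -0.0084, 0.2196]
tcp_rot: [[0.227, 0.974, -0.001], [0.974, -0.227, 0.001], [0.001, -0.001, -1.0]]
force: [1.2, -0.4, -4.9]
opening: 0.502
grasp_force: 30.0
```

Call:
move_arm:
  increments:
    - {"xyz": [-25,12,0],"roll": 0,"grip": 0}
    - {"xyz": [-25,12,0],"roll": 0,"grip": 0}
    - {"xyz": [-25,12,0],"roll": 0,"grip": 0}
    - {"xyz": [-25,12,0],"roll": 0,"grip": 0}
    - {"xyz": [-25,12,0],"roll": 0,"grip": 0}

```text
time_s: 16.1
position: [0.6203, -0.147, 0.2185]
tcp_rot: [[0.23, 0.973, -0.002], [0.973, -0.23, 0.001], [0.0, -0.002, -1.0]]
force: [0.6, -0.1, -2.4]
opening: 0.502
grasp_force: 30.0
```

Call:
move_arm:
  increments:
    - {"xyz": [-25,12,0],"roll": 0,"grip": 0}
    - {"xyz": [-25,12,0],"roll": 0,"grip": 0}
    - {"xyz": [-20,9,0],"roll": 0,"grip": 0}
    - {"xyz": [-8,4,0],"roll": 0,"grip": 0}
    - {"xyz": [0,0,0],"roll": 0,"grip": 0}

```text
time_s: 16.52
position: [0.6387, -0.2324, 0.2184]
tcp_rot: [[0.233, 0.973, -0.001], [0.973, -0.233, -0.0], [-0.0, -0.001, -1.0]]
force: [0.7, 1.2, -2.0]
opening: 0.501
grasp_force: 30.0
```

```bash
python3 - <<'E'
from h import *
im,d=bot.capture('scene'); cv2.imwrite('pics/s2.png',im[100:330,110:390,::-1].repeat(2,0).repeat(2,1))
s=bot.read_state(); p=np.array(s['position']);R=np.array(s['tcp_rot']); print(s['opening'],p,((np.array([.644,-.257,.0])-p)@R).round(4),s['force'])
E
```

```text
0.5030062400361724 [ 0.63826731 -0.23018957  0.21844625] [-0.025   0.0122  0.2184] [ 0.3667986   0.44525053 -2.98514708]
```

View pics/s2.png

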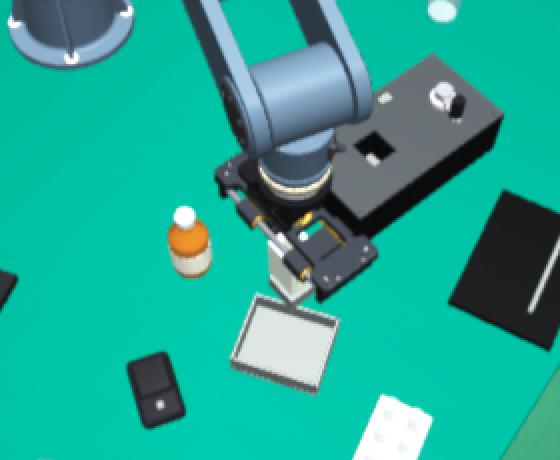

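The cartridge is held upright at (290,280), the well is empty and the knob hasn't moved. I'll go over the tray and descend.

Call:
move_arm:
  increments:
    - {"xyz": [-13,6,0],"roll": 0,"grip": 0}
    - {"xyz": [-12,6,10],"roll": 0,"grip": 0}
    - {"xyz": [0,0,20],"roll": 0,"grip": 0}
    - {"xyz": [0,0,25],"roll": 0,"grip": 0}
    - {"xyz": [0,0,25],"roll": 0,"grip": 0}

```text
time_s: 16.98
position: [0.6454, -0.2572, 0.1388]
tcp_rot: [[0.229, 0.973, 0.001], [0.973, -0.229, -0.001], [-0.001, 0.002, -1.0]]
force: [-0.6, -0.9, -3.1]
opening: 0.504
grasp_force: 30.0
```

Call:
move_arm:
  increments:
    - {"xyz": [0,0,25],"roll": 0,"grip": 0}
    - {"xyz": [0,0,15],"roll": 0,"grip": 0}
    - {"xyz": [0,0,10],"roll": 0,"grip": 0}
    - {"xyz": [0,0,4],"roll": 0,"grip": 0}
    - {"xyz": [0,0,0],"roll": 0,"grip": 0}

```text
time_s: 17.4
position: [0.6447, -0.2566, 0.0844]
tcp_rot: [[0.229, 0.973, -0.001], [0.973, -0.229, 0.001], [0.0, -0.002, -1.0]]
force: [-0.5, -0.7, -3.0]
opening: 0.501
grasp_force: 30.0
```

Call:
move_arm:
  increments:
    - {"xyz": [0,0,2],"roll": 0,"grip": 0}
    - {"xyz": [0,0,1],"roll": 0,"grip": 0}
    - {"xyz": [0,0,1],"roll": 0,"grip": 0}
    - {"xyz": [0,0,0],"roll": 0,"grip": 0}
    - {"xyz": [0,0,0],"roll": 0,"grip": 0}

```text
time_s: 17.82
position: [0.6452, -0.2571, 0.0823]
tcp_rot: [[0.23, 0.973, 0.001], [0.973, -0.23, -0.001], [-0.0, 0.001, -1.0]]
force: [-1.0, 0.3, -3.4]
opening: 0.503
grasp_force: 30.0
```

Call:
move_arm:
  increments:
    - {"xyz": [0,0,1],"roll": 0,"grip": 0}
    - {"xyz": [0,0,1],"roll": 0,"grip": 0}
    - {"xyz": [0,0,0.5],"roll": 0,"grip": 0}
    - {"xyz": [0,0,0],"roll": 0,"grip": 0}
    - {"xyz": [0,0,0],"roll": 0,"grip": 0}

```text
time_s: 18.23
position: [0.6449, -0.2569, 0.0789]
tcp_rot: [[0.23, 0.973, -0.0], [0.973, -0.23, 0.0], [0.0, -0.0, -1.0]]
force: [0.3, -0.6, -2.9]
opening: 0.502
grasp_force: 30.0
```

Call:
move_arm:
  increments:
    - {"xyz": [0,0,0.5],"roll": 0,"grip": 0}
    - {"xyz": [0,0,0.5],"roll": 0,"grip": 0}
    - {"xyz": [0,0,0.5],"roll": 0,"grip": 0}
    - {"xyz": [0,0,0],"roll": 0,"grip": 0}
    - {"xyz": [0,0,0],"roll": 0,"grip": 0}

```text
time_s: 18.65
position: [0.645, -0.257, 0.0776]
tcp_rot: [[0.23, 0.973, 0.0], [0.973, -0.23, -0.0], [-0.0, 0.0, -1.0]]
force: [-0.1, -0.4, -1.7]
opening: 0.503
grasp_force: 30.0
```

Force has begun to unload (-1.7 N), so it is touching.

Call:
move_arm:
  increments:
    - {"xyz": [0,0,0.4],"roll": 0,"grip": 0}
    - {"xyz": [0,0,0.4],"roll": 0,"grip": 0}
    - {"xyz": [0,0,0],"roll": 0,"grip": 0}
    - {"xyz": [0,0,0],"roll": 0,"grip": 0}
    - {"xyz": [0,0,0],"roll": 0,"grip": 0}

```text
time_s: 19.07
position: [0.645, -0.257, 0.0775]
tcp_rot: [[0.23, 0.973, 0.0], [0.973, -0.23, -0.0], [-0.0, 0.0, -1.0]]
force: [-2.0, 1.5, 3.8]
opening: 0.503
grasp_force: 30.0
```

Standing on the tray floor (+3.8 N). I'll release slowly and back off upward.

Call:
move_arm:
  increments:
    - {"xyz": [0,0,0],"roll": 0,"grip": 53}
    - {"xyz": [0,0,0],"roll": 0,"grip": 58}
    - {"xyz": [0,0,0],"roll": 0,"grip": 65}
    - {"xyz": [0,0,0],"roll": 0,"grip": 75}
    - {"xyz": [0,0,0],"roll": 0,"grip": 85}

```text
time_s: 19.48
position: [0.645, -0.257, 0.0765]
tcp_rot: [[0.23, 0.973, 0.0], [0.973, -0.23, -0.0], [0.0, 0.0, -1.0]]
force: [-0.4, -0.7, 0.3]
opening: 0.721
grasp_force: 0.0
```

Call:
move_arm:
  increments:
    - {"xyz": [0,0,0],"roll": 0,"grip": 85}
    - {"xyz": [0,0,0],"roll": 0,"grip": 85}
    - {"xyz": [0,0,-10],"roll": 0,"grip": 85}
    - {"xyz": [0,0,-20],"roll": 0,"grip": 85}
    - {"xyz": [0,0,-30],"roll": 0,"grip": 85}

```text
time_s: 19.9
position: [0.643, -0.2559, 0.1349]
tcp_rot: [[0.23, 0.973, -0.006], [0.973, -0.23, 0.003], [0.002, -0.006, -1.0]]
force: [1.3, -0.4, 0.8]
opening: 0.851
grasp_force: 0.0
```

Call:
move_arm:
  increments:
    - {"xyz": [0,0,-40],"roll": 0,"grip": 85}
    - {"xyz": [0,0,-40],"roll": 0,"grip": 85}
    - {"xyz": [30,0,-20],"roll": 0,"grip": 85}
    - {"xyz": [30,0,0],"roll": 0,"grip": 85}
    - {"xyz": [0,0,0],"roll": 0,"grip": 85}

```text
time_s: 20.32
position: [0.6607, -0.1937, 0.2406]
tcp_rot: [[0.226, 0.974, 0.006], [0.974, -0.226, 0.001], [0.002, 0.005, -1.0]]
force: [-0.5, 0.3, -0.4]
opening: 0.847
grasp_force: 0.0
```

```bash
python3 - <<'E'
from h import *
im,d=bot.capture('scene'); cv2.imwrite('pics/s3.png',im[100:330,110:390,::-1].repeat(2,0).repeat(2,1))
E
```

```text
(no output)
```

View pics/s3.png

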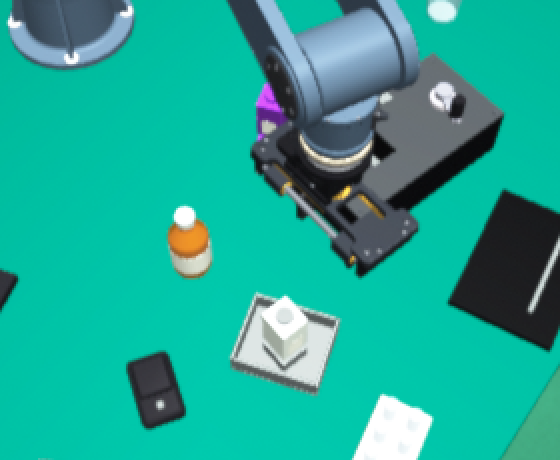

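The cartridge stands upright in the near tray at (285,335), and everything else is where it was.

```bash
python3 -c "
from rig import bot
print(bot.hand_in())"
```

```text
the job is handed in; nothing more can be done
None
```

I wound the crank until its drag dropped (between about 3 and 3.25 turns) plus about 70° more, lifted the freed white cartridge out and stood it upright in the near tray, then handed in at about 20 s; I did not look at the overrun pin itself, but by my count the overrun stayed under half a turn.

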